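# Bring the hanging jar rack to rest over its docking socket

## Task

Take the grip on top of the overhead-rail trolley, ease the hanging jar rack over the parking stop without knocking it or letting it come back against it, draw it along the rail and bring it to a standstill with its centring pin right above the mouth of the docking socket. It must hang there still for a good three seconds; then let go, leaving the trolley there and the rack hanging still. Move it only by the grip, never touching the rack or its jars, do not let it swing so far that jars could fall out (about 30 degrees), and leave the parking stop and the other things on the bench alone.

Things in the scene. Friction and masses are not known exactly. Their poses are not given: they have to be found in the camera images.
- rail: Overhead rail stand, fixed: a stainless 30 x 30 mm square tube 1060 mm long, its top face 265 mm above the bench, on a post at each end. Origin on the bench under the rail's middle; its y axis runs along the rail (roughly the robot's left), z up.
- trolley (a joint): Position of the trolley along the rail (m): 0 at the rail's middle, growing along the rail's +y, end stops at -0.33 and +0.33. Nominal 0.4 kg, rolling resistance about 1.2 N, so it stays where it is left.
- grip (a point): Middle of the upright grey grip block on top of the trolley: 30 x 30 mm, from 278 to 336 mm above the bench, this point at 310 mm; sides parallel and square to the rail; grasp from straight above. The trolley's 62 x 80 mm top plate is at 278 mm. The rack's pivot is straight below this point, 250 mm above the bench.
- hanger (a joint): Swing angle of the hanging rack (rad) about a level axis square to the rail: 0 plumb, positive when the pin tip has swung towards the rail's +y. Almost frictionless: it swings on for minutes. Nominal period of small swings 1.45 s: angle'' = -18.7*angle - 1.91*a, with a the trolley's acceleration along +y (m/s2).
- rack: Hanging stainless rack with four amber jars (64 mm wide, 88 mm tall, fixed in it), two each side of the rail; nominal 0.9 kg, centre of mass 43 mm below the pivot, inertia about it 0.0204 kg m2. 240 mm wide across the rail, 370 mm long; from 264 mm (lids) down to 169 mm above the bench (trays), the centring pin going on down. Origin on the pivot axis, axes as the rail's when plumb.
- pin_tip (a point): Centre of the lower end of the rack's centring pin, a vertical steel rod of 16 mm diameter: 202 mm below the pivot, 48 mm above the bench when the rack hangs plumb.
- parking_stop: Parking stop under the rail between the rack's start and the socket: 6 kg loose steel block 180 x 100 x 30 mm with an upright bar across the rail on top (140 x 12 mm, top edge 58 mm above the bench). Origin on the bench under the bar, y along the rail. The plumb pin is 10 mm lower than the bar: drawn to +y it catches, leans to about -0.3 rad, slips over and swings free.
- socket: Docking socket, fixed on the bench under the rail on the +y side of the parking stop: a 190 x 120 x 8 mm dark steel base plate with a steel ring of 72 mm outer diameter in its middle, 30 mm high. Origin on the bench under the ring's centre, y along the rail.
- socket_mouth (a point): Centre of the ring's mouth (44 mm wide), 30 mm above the bench, directly under the rail's centre line; the plumb pin clears it by 18 mm.
- spare_jar: Bystander: glass jar with a dark lid, 72 mm diameter, 110 mm tall, standing beyond the rail. Origin at its underside.
- steel_bowl: Bystander: steel bowl, 120 mm wide, 50 mm high, beyond the rail. Origin at its underside.
- food_can: Bystander: food can, 74 mm diameter, 100 mm tall, beyond the rail. Origin at its underside.
Not all that is in view belongs to the job. What is shaped like the parking_stop but orange or yellow is not meant.

How it is judged:
By the outcome, as a careful person would: the job done as asked, in the order asked, and still so for the second after the job is handed in, with the robot touching nothing.
It also fails if it takes over 58 s, if anything falls off the work surface, if the arm or the gripper's body presses on something with over 40 N, if the wrist force passes 120 N, or if a joint passes its speed limit or range.

## Robot

A 6-joint arm with a two-finger parallel gripper is mounted at the origin on the work surface. World frame = base frame: x ahead of the robot, y to its left, z up, the work surface at z = 0. Lengths are in m, angles in rad, forces in N, time in s.
With the tool pointing down it reaches from about 0.325 to 0.775 m from the base axis. Payload 5.5 kg.
Tool frame: the origin (TCP) lies midway between the tips of the shut fingers; the grasp point (between the pads) lies 19 mm behind it; z points along the fingers, y is the line along which they close (so a half turn about z gives the same grasp; the last joint's range is limited). The gripper opens to 88 mm and grips with 3 to 60 N. Pads are 20 mm wide; open, the fingers measure 115 mm over their backs; the gripper's body (75 mm by 178 mm) begins 61 mm behind the grasp point.
Start: joints at [1.099, 0.091, 1.231, -0, 1.82, -0.057], TCP at [0.242, 0.549, 0.223] pointing down, gripper open.
Joint ranges: [-2.87, 2.87], [-0.86, 2.18], [0.17, 2.46], [-1.51, 4.65], [0.06, 2.69], [-2.65, 2.65]. Speed limits (rad/s): [2.57, 2.57, 3.01, 3.14, 3.14, 3.14].

## Interface

Orientations are given as a 3x3 rotation matrix whose columns are the frame's x, y, z axes.
In Python, from rig import arm gives the robot as it stands.
- The arm moves only by the tool play_rows, never from a script. Its argument "steps" is a list that holds one entry, the list of rows, each a list of 4 numbers: the shift along the world's x, y, z normalised to -1 to 1, where 1 is 0.03 m, then the turn about the world's z normalised to -1 to 1, where 1 is pi rad. A call has 1 to 10 rows; each row shifts and turns the commanded pose from where the row before left it; what a row does not reach is not made up. A row lasts 1/12 s, in which the tool goes at most 41.7 mm and 7.16 degrees, less where a joint would pass 70% of its speed; a pose out of reach is approached as far as the arm can. A call with a number of a shift or a turn outside -1 to 1 is refused whole. A call with a gripper value outside its range is refused whole. "grip" is the opening, from 0 (shut) to 1 (fully open), set as the call begins (left out, the last holds). The fingers move at their own pace and stop on an object; "force" is the grip in N (left out, the last holds). Time passes only in rows, so rows that do not move let the fingers close. It gives the time, the measured TCP pose, the force, the opening and the grip force at its end, in the units of the state.
- arm.sense(): the state, without advancing time (a new reading comes with each control period).
- arm.camera(name): name is "side" or "top" or "wrist"; returns a dict with "image" (400x640x3 uint8, red, green, blue), "K" (3x3 intrinsics, pixels), "R" (3x3) and "t" (3): a world point X has camera coordinates R X + t. Camera axes: x right, y down, z forward; pixel columns grow to the right and rows downward; lengths in m; the calibration is good to about 2 mm. The wrist camera is an equidistant fisheye: a pixel r from the principal point sees the ray r / f radians off the axis. A picture is of the moment at which its call begins. There is no depth.
- arm.sign_off(): hands the job in; it is judged then, once.
Trained networks look in a picture, given as the dict that the camera call returned (one of the last four; its "shot" number tells which), for a name from the list of things; names that differ only in an ending like _2 or _b are one class to them, and where a whole thing is asked for, a point or a joint stands for the part that bears it (a point fixed in the world has none). Each returns a list of dicts, best first, with "confidence" (0 to 1); they miss things now and then, are a little off and sometimes report something else, mostly with a low value. They report only what shows in the picture. A call takes as long as a camera call. They do not tell look-alikes from the thing itself.
- arm.cut_out(picture, query): "pixels" (400x640 bool, what is visible of it) and "location" ([column, row] in pixels, amid what is visible of it).
- arm.tip_of(picture, query): "location" ([column, row] in pixels: a listed point, or the origin of a listed thing).
The state is a dict: "clock": time; "joint_pos": joint angles; "joint_velocities": joint speeds; "joint_efforts": joint torques, N m; "ee_pos": TCP position; "ee_rot": TCP orientation; "ft_force": force on the tool from outside, world axes, zero at the start; "torque": the same for the moment, N m; "width": opening from 0.0 (shut) to 1.0 (fully open); "gripper_force": force on a finger pad.
Only numpy, scipy, OpenCV 4.12 (cv2) and the standard library are available. Lean on these libraries where they do the work, as an engineer would, in place of code of your own. Each camera call takes 0.05 s, during which the arm holds its last target. There are 200 camera calls.

## Working session

There is one attempt and no reset: what is moved stays moved. The work goes in short steps, Python scripts to look and compute and a tool call to move; the robot and the scene stay as the last step left them, time stands still between calls to the robot, and variables do not carry over. Pictures are saved under pics/ and viewed, at most 10 in all, crops included, and the job is handed in when it is done.

Besides the shell and the picture viewer there is one more tool, called in YAML: its name, and indented under it one key for each argument. play_rows: Moves the arm, as the interface text tells. Scaled input: -1 to 1 covers 0.03 m each way for a shift and pi rad each way for a turn. Its arguments: {"type":"object","properties":{"steps":{"type":"array","items":{"type":"array","items":{"type":"array","items":{"type":"number","minimum":-1,"maximum":1}}}},"grip":{"type":"number"},"force":{"type":"number"}},"required":["steps"]}

```bash
mkdir -p pics; ls; cat > h.py <<'E'
import numpy as np, cv2
from rig import arm
def ray(c,px):
    K=c["K"];R=np.array(c["R"]);t=np.array(c["t"])
    d=np.linalg.inv(K)@[px[0],px[1],1]
    return -R.T@t, R.T@(d/np.linalg.norm(d))
def at_z(c,px,z):
    o,d=ray(c,px); return o+d*(z-o[2])/d[2]
def tri(obs):
    A=np.zeros((3,3));b=np.zeros(3)
    for c,p in obs:
        o,d=ray(c,p);M=np.eye(3)-np.outer(d,d);A+=M;b+=M@o
    return np.linalg.solve(A,b)
def proj(c,X):
    p=np.array(c["K"])@(np.array(c["R"])@np.array(X)+np.array(c["t"]));return p[:2]/p[2]
E
python3 - <<'E'
from h import *
s=arm.sense();print(s["clock"],s["ee_pos"],s["ee_rot"],s["width"])
for n in("side","top"):
    c=arm.camera(n);print(n,c["K"],c["R"],c["t"])
    cv2.imwrite(f"pics/{n}0.png",c["image"][:,:,::-1])
    for q in("grip","pin_tip","socket_mouth","parking_stop","socket","rail","rack"):
        print(q,[(np.round(r["location"],1).tolist(),round(r["confidence"],2)) for r in arm.tip_of(c,q)[:4]])
E
```

```text
pics
0.0 [0.241664   0.54884448 0.22149835] [[-9.15201229e-01  4.02996218e-01 -8.70606459e-04]
 [ 4.02997150e-01  9.15199519e-01 -1.77112615e-03]
 [ 8.30214705e-05 -1.97178875e-03 -9.99998053e-01]] 0.999924718718893
side [[388.80321971   0.         319.29021047]
 [  0.         388.80321971 194.54162798]
 [  0.           0.           1.        ]] [[ 0.85418019 -0.51997448 -0.00165381]
 [-0.4540461  -0.74431974 -0.48972468]
 [ 0.25341337  0.41906402 -0.87187557]] [-0.56536956  0.21345967  1.38726982]
grip [([335.1, 205.5], 0.63)]
pin_tip [([333.0, 237.8], 0.57)]
socket_mouth [([274.2, 173.6], 0.62)]
parking_stop [([307.6, 283.2], 0.86), ([329.4, 363.6], 0.78)]
socket [([279.2, 178.4], 0.91)]
rail []
rack [([339.1, 217.5], 0.75)]
top [[381.78315223   0.         323.96902275]
 [  0.         381.78315223 198.0563721 ]
 [  0.           0.           1.        ]] [[-0.0283149  -0.99952227  0.01238982]
 [-0.99104161  0.02645196 -0.13090769]
 [ 0.13051742 -0.01598546 -0.99131714]] [-0.18229729  0.57033722  1.3613635 ]
grip [([362.4, 193.3], 0.75), ([276.9, 155.5], 0.2)]
pin_tip [([227.1, 152.9], 0.55)]
socket_mouth [([250.8, 214.1], 0.8)]
parking_stop [([363.3, 242.2], 0.93), ([440.1, 262.7], 0.86), ([307.6, 212.3], 0.67)]
socket [([253.2, 219.8], 0.63)]
rail [([252.6, 214.8], 0.2)]
rack [([354.7, 195.6], 0.78)]
```

View pics/side0.png

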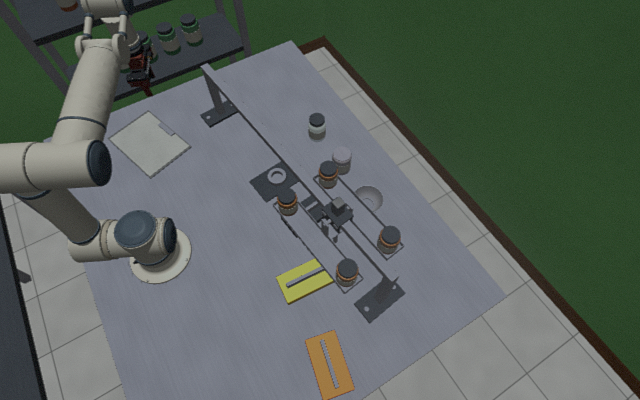

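View pics/top0.png

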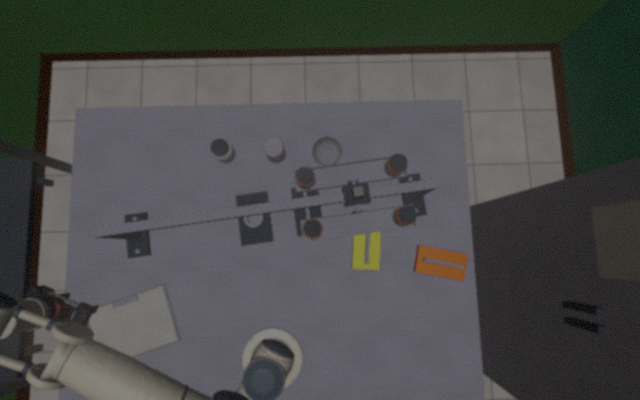

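```bash
python3 - <<'E'
from h import *
a=arm.camera("side");b=arm.camera("top")
for q in ("grip","socket_mouth"):
    pa=arm.tip_of(a,q);pb=arm.tip_of(b,q)
    z={"grip":.31,"socket_mouth":.03}[q]
    print(q,tri([(a,pa[0]["location"]),(b,pb[0]["location"])]),at_z(a,pa[0]["location"],z),at_z(b,pb[0]["location"],z))
for c in(a,b):
    for r in arm.tip_of(c,"parking_stop"): print("stop",r["location"],at_z(c,r["location"],0.0),r["confidence"])
    for r in arm.tip_of(c,"socket"): print("sock",r["location"],at_z(c,r["location"],0.0))
    for r in arm.tip_of(c,"rack"): print("rack",r["location"],at_z(c,r["location"],0.25))
for px in ([335,238],):print(at_z(a,px,.05))
E
```

```text
grip [ 0.54756845 -0.2940002   0.30070213] [ 0.54026055 -0.29693079  0.31      ] [ 0.55046229 -0.29436981  0.31      ]
socket_mouth [0.49960509 0.05332852 0.045695  ] [0.49492671 0.06473009 0.03      ] [0.50892347 0.05389549 0.03      ]
stop [329.5, 365.4] [ 0.3204748  -0.62184767  0.        ] 0.79
stop [310.8, 216.4] [ 0.5337883  -0.14911378  0.        ] 0.77
stop [305.4, 281.4] [ 0.39084531 -0.35330035  0.        ] 0.59
sock [276.2, 180.4] [ 4.97818298e-01  5.82568564e-02 -2.22044605e-16]
rack [336.1, 217.4] [ 0.53947672 -0.30001844  0.25      ]
stop [435.8, 262.4] [ 0.31909438 -0.60542297  0.        ] 0.73
stop [363.7, 246.9] [ 0.3834916  -0.34076713  0.        ] 0.69
stop [306.3, 212.2] [ 0.51850414 -0.13080819  0.        ] 0.58
sock [253.1, 217.0] [0.50590107 0.06817013 0.        ]
rack [356.1, 194.9] [ 0.54452154 -0.29485203  0.25      ]
[ 0.55158205 -0.2872779   0.05      ]
```

The side view shows the trolley's grey grip block at about (337,205) and the socket ring at (277,177). There are three stop-shaped things. The grey one under the rail at (311,216) fits the description. The yellow one at (305,281) and the orange one at (330,364) are decoys. The only grip-like thing is the block on the trolley, which is at (360,192) in the top view. I'll check these in one close crop.

```bash
python3 - <<'E'
from h import *
a=arm.camera("side");b=arm.camera("top")
A=cv2.resize(a["image"][150:270,230:430],None,fx=4,fy=2.4*1.0,interpolation=cv2.INTER_CUBIC)
A=cv2.resize(a["image"][150:250,240:400],(800,500)[:2] if 0 else (480,300),interpolation=cv2.INTER_CUBIC)
B=cv2.resize(b["image"][140:240,230:440],(630,300),interpolation=cv2.INTER_CUBIC)
im=np.zeros((600,630,3),np.uint8);im[:300,:480]=A;im[300:,:]=B
cv2.imwrite("pics/crop1.png",np.clip(im[:,:,::-1]*1.6,0,255).astype(np.uint8))
for n,c in(("s",a),("t",b)):
    for q in("grip","socket","rail","parking_stop","rack"):
        for r in arm.cut_out(c,q)[:3]:
            m=r["pixels"];ys,xs=np.nonzero(m);
            if len(xs)<5: continue
            print(n,q,round(r["confidence"],2),np.round(r["location"],1),len(xs),xs.min(),xs.max(),ys.min(),ys.max(),cv2.minAreaRect(np.stack([xs,ys],1).astype(np.float32)))
E
```

```text
s grip 0.95 [331.9 225.4] 6523 273 402 160 293 ((337.6441955566406, 221.46658325195312), (122.53248596191406, 83.361083984375), 50.370994567871094)
s grip 0.63 [316.5 206.6] 366 301 323 196 222 ((314.6600341796875, 208.38002014160156), (27.800004959106445, 15.400003433227539), 53.13010025024414)
s socket 0.87 [275.5 181.4] 998 250 297 162 201 ((273.3205871582031, 180.93235778808594), (27.534042358398438, 40.9559326171875), 57.528804779052734)
s rail 0.6 [332.7 225.2] 10967 202 404 64 321 ((303.5402526855469, 179.85733032226562), (305.14306640625, 82.27030944824219), 50.58260726928711)
s parking_stop 0.88 [316.5 207.7] 323 301 322 196 221 ((313.5486755371094, 208.2698974609375), (26.34018325805664, 13.828597068786621), 48.8140754699707)
s parking_stop 0.85 [304.9 281.1] 1460 277 333 259 304 ((304.1000061035156, 279.70001220703125), (30.857738494873047, 50.535133361816406), 63.43495178222656)
s parking_stop 0.72 [328.6 364. ] 2177 305 354 330 399 ((328.6000061035156, 364.79998779296875), (65.7753677368164, 34.152591705322266), 71.56505584716797)
s rack 0.7 [335.4 232.7] 5689 273 403 16
[... 837 characters left out ...]
 188 236 ((306.0594787597656, 210.62266540527344), (48.50218963623047, 28.06660270690918), 82.56858825683594)
t parking_stop 0.72 [436.8 261.7] 1475 413 466 245 281 ((439.76397705078125, 263.0480041503906), (52.68177032470703, 29.516101837158203), 10.30484676361084)
t rack 0.92 [353.3 207.2] 5363 293 416 154 242 ((354.8928527832031, 197.81068420410156), (75.67285919189453, 116.83182525634766), 82.04248046875)
t rack 0.47 [334.6 202.8] 11030 92 436 154 259 ((264.13262939453125, 210.44921875), (75.57701873779297, 348.3017883300781), 82.04248046875)
t rack 0.27 [251.9 224.5] 1283 235 272 192 245 ((253.2139892578125, 218.40264892578125), (50.75752639770508, 33.10273361206055), 82.23483276367188)
```

View pics/crop1.png

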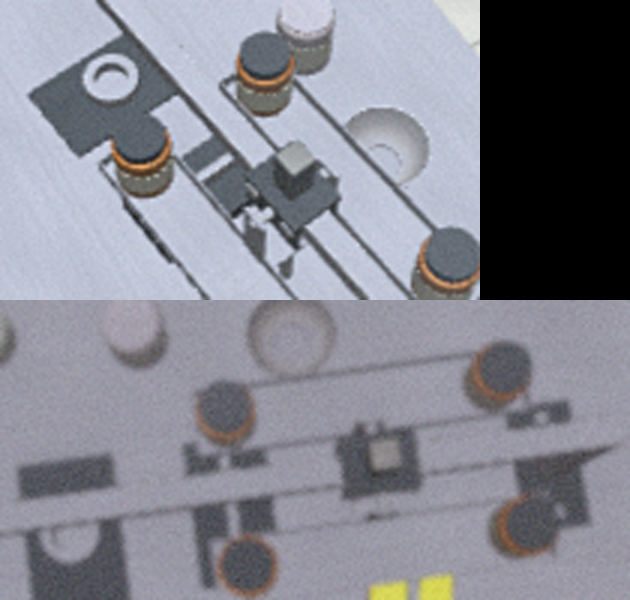

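The crop confirms the light-topped grey grip block on the trolley: side (338,202), top (358,192). The dark grey stop with its bright bar is just ahead of it under the rail, at top (307,212). The socket ring is at side (277,176) and top (254,217). I'll take numbers from these and check the rail direction.

```bash
python3 - <<'E'
from h import *
a=arm.camera("side");b=arm.camera("top")
g=[(a,(338.3,202.3)),(b,(358.3,191.7))]
print("grip top",tri(g),[at_z(c,p,.336) for c,p in g])
s=[(a,(276.7,175.7)),(b,(254,217.5))]
print("mouth",tri(s),[at_z(c,p,.03) for c,p in s])
# bar top z .058
print("bar",at_z(b,(307,212),.058),at_z(a,(240+207/3,150+137/3),.058))
# rail edges in top view: thin dark line = near side; ends
for p in((97,237),(437,189),(135,217),(410,178)): print(p,at_z(b,p,.265),at_z(b,p,.0))
# stop plate ends from mask minAreaRect direction
for r in arm.cut_out(b,"socket")[:1]:
    ys,xs=np.nonzero(r["pixels"]);P=np.array([at_z(b,(x,y),.008)[:2] for x,y in zip(xs,ys)]);
    print("socket plate",cv2.minAreaRect(P.astype(np.float32)))
for r in arm.cut_out(a,"socket")[:1]:
    ys,xs=np.nonzero(r["pixels"]);P=np.array([at_z(a,(x,y),.008)[:2] for x,y in zip(xs,ys)]);
    print("socket plate side",cv2.minAreaRect(P.astype(np.float32)))
w=arm.camera("wrist");print(w["K"],w["R"],w["t"],arm.sense()["clock"])
E
```

```text
grip top [ 0.5446831  -0.29410999  0.33126061] [array([ 0.54536857, -0.29667866,  0.336     ]), array([ 0.5418348 , -0.29286225,  0.336     ])]
mouth [0.50265544 0.05970225 0.0284358 ] [array([0.50346634, 0.05844408, 0.03      ]), array([0.50138098, 0.05976965, 0.03      ])]
bar [ 0.51362304 -0.13515818  0.058     ] [ 0.55814683 -0.09744164  0.058     ]
(97, 237) [0.43547456 0.49116496 0.265     ] [0.44758761 0.64327948 0.        ]
(437, 189) [ 0.55419941 -0.54422794  0.265     ] [ 0.59340077 -0.62834917  0.        ]
(135, 217) [0.49270408 0.37984028 0.265     ] [0.51787464 0.50655492 0.        ]
(410, 178) [ 0.59085994 -0.46258201  0.265     ] [ 0.63842579 -0.52807486  0.        ]
socket plate ((0.5005838871002197, 0.065794937312603), (0.19145356118679047, 0.11946890503168106), 6.544232368469238)
socket plate side ((0.4860084056854248, 0.05685972422361374), (0.15563642978668213, 0.12713240087032318), 6.806195259094238)
[[309.70691629   0.         316.22230609]
 [  0.         309.70691629 204.93347538]
 [  0.           0.           1.        ]] [[ 4.02839608e-01  9.15270402e-01  5.84738918e-04]
 [ 8.72960748e-01 -3.84409624e-01  3.00281157e-01]
 [ 2.75063235e-01 -1.20454689e-01 -9.53850557e-01]] [-0.5993454  -0.03568834  0.39121209] 2.25
```

play_rows:
  steps:
    - [[0.336,-0.937,0.64,0.0337],[0.336,-0.937,0.64,0.0337],[0.336,-0.937,0.64,0.0337],[0.336,-0.937,0.64,0.0337],[0.336,-0.937,0.64,0.0337],[0.336,-0.937,0.64,0],[0.336,-0.937,0.64,0],[0.336,-0.937,0.64,0],[0.336,-0.937,0,0],[0.336,-0.937,0,0]]
  grip: 1

```text
clock: 3.08
ee_pos: [0.343, 0.2668, 0.3781]
ee_rot: [[-0.993, -0.115, 0.003], [-0.115, 0.993, 0.002], [-0.003, 0.002, -1.0]]
ft_force: [0.3, -0.1, -0.6]
width: 1.001
gripper_force: 0.0
```

play_rows:
  steps:
    - [[0.336,-0.937,0,0],[0.336,-0.937,0,0],[0.336,-0.937,0,0],[0.336,-0.937,0,0],[0.336,-0.937,0,0],[0.336,-0.937,0,0],[0.336,-0.937,0,0],[0.336,-0.937,0,0],[0.336,-0.937,0,0],[0.336,-0.937,0,0]]

```text
clock: 3.92
ee_pos: [0.4436, -0.0146, 0.3765]
ee_rot: [[-0.993, -0.114, 0.001], [-0.114, 0.993, -0.0], [-0.001, -0.0, -1.0]]
ft_force: [0.5, -0.4, -0.5]
width: 1.0
gripper_force: 0.0
```

play_rows:
  steps:
    - [[0.336,-0.937,0,0],[0.336,-0.937,0,0],[0.336,-0.937,0,0],[0.336,-0.937,0,0],[0.336,-0.937,0,0],[0.336,-0.937,0,0],[0.336,-0.937,0,0],[0.336,-0.937,0,0],[0.168,-0.47,0,0],[0.168,-0.47,0,0]]

```text
clock: 4.75
ee_pos: [0.5344, -0.2678, 0.3755]
ee_rot: [[-0.994, -0.113, -0.001], [-0.113, 0.994, 0.001], [0.001, 0.001, -1.0]]
ft_force: [0.6, 0.8, -0.0]
width: 1.003
gripper_force: 0.0
```

```bash
cat >> h.py <<'E'
def wray(c,px):
    K=c["K"];R=np.array(c["R"]);t=np.array(c["t"])
    u=np.array([px[0]-K[0,2],px[1]-K[1,2]])/K[0,0];r=np.linalg.norm(u)+1e-9
    d=np.array([np.sin(r)*u[0]/r,np.sin(r)*u[1]/r,np.cos(r)])
    return -R.T@t,R.T@d
def wat_z(c,px,z):
    o,d=wray(c,px);return o+d*(z-o[2])/d[2]
def wproj(c,X):
    v=np.array(c["R"])@np.array(X)+np.array(c["t"]);n=np.hypot(v[0],v[1]);r=np.arctan2(n,v[2])
    return np.array([c["K"][0,2],c["K"][1,2]])+c["K"][0,0]*r*v[:2]/n
E
python3 - <<'E'
from h import *
w=arm.camera("wrist")
print([(r["location"],r["confidence"],wat_z(w,r["location"],.31)) for r in arm.tip_of(w,"grip")[:2]])
print(arm.sense()["ee_pos"], -w["R"].T@w["t"])
cv2.imwrite("pics/w1.png",np.clip(w["image"][:,:,::-1]*1.4,0,255).astype(np.uint8))
E
```

```text
[([280.7, 226.5], 0.95, array([ 0.5429824 , -0.29542865,  0.31      ]))]
[ 0.53440509 -0.26804452  0.37462456] [ 0.45120206 -0.27799114  0.53709762]
```

View pics/w1.png

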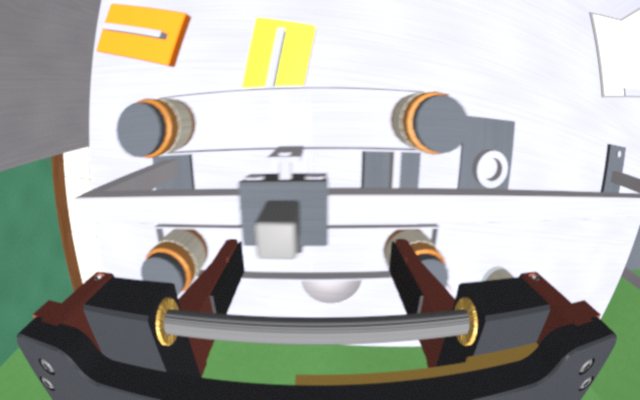

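The wrist view shows the grip top face at (276,238), left of the middle between the open fingers. The stop's bright bar is at about (397,170) and the socket ring's mouth at (493,169).

```bash
python3 - <<'E'
from h import *
w=arm.camera("wrist")
print("grip",wat_z(w,(276,238),.336),"bar",wat_z(w,(397,170),.058),"mouth",wat_z(w,(493,169),.03))
print([(r["location"],wat_z(w,r["location"],.03)) for r in arm.tip_of(w,"socket_mouth")[:1]])
print([(r["location"],wat_z(w,r["location"],.0)) for r in arm.tip_of(w,"parking_stop")[:3]])
cv2.imwrite("pics/w_0.png",w["image"][:,:,::-1])
E
```

```text
grip [ 0.54124548 -0.29627007  0.336     ] bar [ 0.52723026 -0.13806112  0.058     ] mouth [0.50236387 0.06013814 0.03      ]
[([493.3, 168.4], array([0.50114427, 0.06054147, 0.03      ]))]
[([279.7, 72.2], array([ 0.39016228, -0.34645868,  0.        ])), ([143.9, 31.9], array([ 0.31380462, -0.62053029,  0.        ])), ([387.1, 163.4], array([ 5.26965282e-01, -1.41378960e-01,  1.11022302e-16]))]
```

play_rows:
  steps:
    - [[0.135,-0.46,0,0],[0.135,-0.46,0,0],[0,0,-0.4,0],[0,0,-0.6,0],[0,0,-0.6,0],[0,0,-0.6,0],[0,0,-0.4,0],[0,0,-0.19,0],[0,0,0,0]]

```text
clock: 5.75
ee_pos: [0.5419, -0.2925, 0.2916]
ee_rot: [[-0.993, -0.115, -0.001], [-0.115, 0.993, 0.001], [0.001, 0.001, -1.0]]
ft_force: [0.7, 0.0, 0.6]
width: 1.001
gripper_force: 0.0
```

play_rows:
  steps:
    - [[0,0,0,0],[0,0,0,0],[0,0,0,0],[0,0,0,0],[0,0,0,0],[0,0,0,0]]
  grip: 0.25
  force: 30

```text
clock: 6.25
ee_pos: [0.5423, -0.2938, 0.2929]
ee_rot: [[-0.993, -0.114, 0.0], [-0.114, 0.993, -0.0], [-0.0, -0.0, -1.0]]
ft_force: [0.2, -0.3, 0.0]
width: 0.583
gripper_force: 0.0
```

play_rows:
  steps:
    - [[0,0,0,0],[0,0,0,0],[0,0,0,0],[0,0,0,0],[0,0,0,0]]
  grip: 0
  force: 40

```text
clock: 6.67
ee_pos: [0.5422, -0.2939, 0.2925]
ee_rot: [[-0.993, -0.114, -0.0], [-0.114, 0.993, -0.0], [0.0, -0.0, -1.0]]
ft_force: [0.4, -1.0, 0.4]
width: 0.334
gripper_force: 40.0
```

```bash
python3 - <<'E'
from h import *
for i in range(4):
    w=arm.camera("wrist");cv2.imwrite(f"pics/w2_{i}.png",w["image"][:,:,::-1])
s=arm.sense();print(s["clock"],s["ee_pos"],s["width"],s["gripper_force"],s["ft_force"])
cv2.imwrite("pics/w2.png",np.clip(w["image"][:,:,::-1]*1.4,0,255).astype(np.uint8))
E
```

```text
6.8667 [ 0.54220274 -0.29390702  0.29249004] 0.34353156968789583 39.997676610946655 [ 0.18225188 -1.26785359  0.09792353]
```

View pics/w2.png

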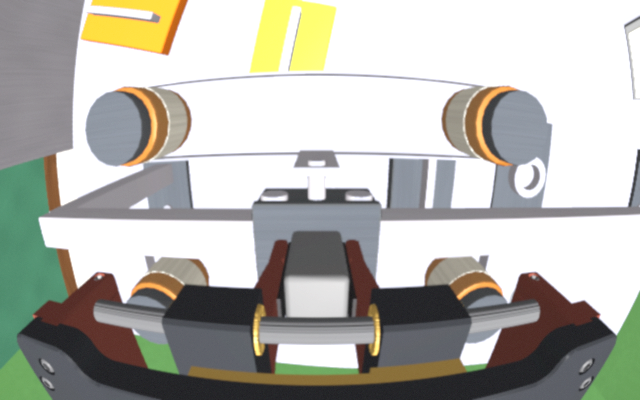

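Gripped: opening 0.34, which is 30 mm, with the block between the pads. I'll approach the stop at constant speed for one swing period so the rack arrives without swinging.

play_rows:
  steps:
    - [[-0.0263,0.2285,0,0],[-0.0263,0.2285,0,0],[-0.0263,0.2285,0,0],[-0.0263,0.2285,0,0],[-0.0263,0.2285,0,0],[-0.0263,0.2285,0,0],[-0.0263,0.2285,0,0],[-0.0263,0.2285,0,0],[-0.0263,0.2285,0,0],[-0.0263,0.2285,0,0]]

```text
clock: 7.7
ee_pos: [0.5341, -0.2245, 0.2925]
ee_rot: [[-0.993, -0.114, -0.0], [-0.114, 0.993, -0.0], [0.0, 0.0, -1.0]]
ft_force: [-0.4, -2.1, -1.3]
width: 0.343
gripper_force: 40.0
```

play_rows:
  steps:
    - [[-0.0263,0.2285,0,0],[-0.0263,0.2285,0,0],[-0.0263,0.2285,0,0],[-0.0263,0.2285,0,0],[-0.0263,0.2285,0,0],[-0.0263,0.2285,0,0],[-0.0263,0.2285,0,0],[-0.0105,0.0914,0,0],[0,0,0,0]]

```text
clock: 8.45
ee_pos: [0.5282, -0.1735, 0.2924]
ee_rot: [[-0.993, -0.115, -0.001], [-0.115, 0.993, 0.001], [0.001, 0.001, -1.0]]
ft_force: [-5.4, 0.1, -1.9]
width: 0.341
gripper_force: 40.0
```

```bash
cat >> h.py <<'E'
A=0.1145; U=np.array([-np.sin(A),np.cos(A),0]); V=np.array([np.cos(A),np.sin(A),0]); Z=np.array([0,0,1.])
REF=cv2.imread("pics/w2_3.png",0)
def feats():
    m=np.zeros_like(REF)
    cv2.ellipse(m,(140,128),(58,48),0,0,360,255,-1);cv2.ellipse(m,(495,126),(58,48),0,0,360,255,-1)
    return cv2.goodFeaturesToTrack(REF,60,0.02,5,mask=m)
def theta(c,tcp,guess=0.,ref=dict(tcp=np.array([.5422,-.2939,.2925]))):
    """LK from the plumb reference image; rack points assumed on lid plane, pivot under tcp at z=.25."""
    p0=feats(); piv0=np.array([tcp[0],tcp[1],.25])
    def model(P,th):
        y=P@U;z=P[:,2];x=P@V
        Q=np.outer(x,V)+np.outer(y*np.cos(th)-z*np.sin(th),U)+np.outer(y*np.sin(th)+z*np.cos(th),Z)
        return np.array([wproj(c,q+piv0) for q in Q])
    P=np.array([wat_z(c,p,.264)-piv0 for p in p0[:,0]])  # wrist cam is rigid to the tool -> same in rack frame
    g=cv2.cvtColor(c["image"],cv2.COLOR_RGB2GRAY)
    init=model(P,guess).astype(np.float32).reshape(-1,1,2)
    p1,st,_=cv2.calcOpticalFlowPyrLK(REF,g,p0,init,winSize=(21,21),maxLevel=3,flags=cv2.OPTFLOW_USE_INITIAL_FLOW)
    ok=st[:,0]==1; P=P[ok];q=p1[ok,0]
    from scipy.optimize import least_squares
    f=least_squares(lambda t:(model(P,t[0])-q).ravel(),[guess],loss="soft_l1",f_scale=1.0)
    return f.x[0], np.median(np.abs(f.fun)), ok.sum()
E
cat > meas.py <<'E'
import sys
from h import *
n=int(sys.argv[1]); g=float(sys.argv[2]) if len(sys.argv)>2 else 0.
T=[];TH=[]
for i in range(n):
    t=arm.sense()["clock"];tcp=arm.sense()["ee_pos"];c=arm.camera("wrist")
    th,e,k=theta(c,tcp,g); g=th; T.append(t);TH.append(th)
s=arm.sense();print("clock",s["clock"],"tcp",s["ee_pos"],"s",(s["ee_pos"]-[.5422,-.2939,0])@U,"ft",np.round(s["ft_force"],1))
print(np.round(TH,3),"res",round(e,2),k)
T=np.array(T);TH=np.array(TH)
if n>=6:
    best=None
    for w in ([4.32] if n<20 else np.linspace(3.9,4.8,37)):
        M=np.c_[np.cos(w*(T-s["clock"])),np.sin(w*(T-s["clock"])),np.ones(n)]
        x,r,*_=np.linalg.lstsq(M,TH,rcond=None);rr=np.std(M@x-TH)
        if best is None or rr<best[0]: best=(rr,w,x)
    rr,w,x=best;print("w",w,"now theta-mean",x[0],"dtheta",x[1]*w,"mean",x[2],"amp",np.hypot(x[0],x[1]),"rms",rr)
E
python3 meas.py 10
```

```text
clock 8.95 tcp [ 0.52830103 -0.17463436  0.29241702] s 0.12007265060185895 ft [-5.9  0.2 -2. ]
[-0.01  -0.008 -0.006 -0.007 -0.006 -0.005 -0.006 -0.006 -0.006 -0.006] res 0.37 60
w 4.32 now theta-mean 0.003468952292865264 dtheta -0.017590533255945402 mean -0.010586302073450233 amp 0.005349192342545788 rms 0.0003886983969203834
```

play_rows:
  steps:
    - [[-0.02,0.09,0,0],[-0.02,0.09,0,0],[-0.013,0.09,0,0],[-0.012,0.09,0,0],[-0.012,0.09,0,0],[-0.012,0.09,0,0],[-0.012,0.09,0,0],[-0.012,0.09,0,0],[-0.012,0.09,0,0],[-0.012,0.09,0,0]]

```text
clock: 9.78
ee_pos: [0.525, -0.147, 0.2925]
ee_rot: [[-0.993, -0.115, 0.001], [-0.115, 0.993, 0.0], [-0.001, -0.0, -1.0]]
ft_force: [5.5, -0.2, -2.7]
width: 0.343
gripper_force: 40.0
```

play_rows:
  steps:
    - [[-0.012,0.09,0,0],[-0.012,0.09,0,0],[-0.012,0.09,0,0],[-0.012,0.09,0,0],[-0.012,0.09,0,0],[-0.012,0.09,0,0],[-0.012,0.09,0,0],[-0.012,0.09,0,0]]

```text
clock: 10.45
ee_pos: [0.5225, -0.1254, 0.2924]
ee_rot: [[-0.993, -0.115, 0.002], [-0.115, 0.993, 0.0], [-0.002, -0.0, -1.0]]
ft_force: [8.5, -0.2, -3.0]
width: 0.341
gripper_force: 40.0
```

```bash
python3 meas.py 2 -0.1
```

```text
clock 10.55 tcp [ 0.52244144 -0.12491929  0.29247196] s 0.17013164702639666 ft [ 7.4  1.4 -1.9]
[-0.218 -0.226] res 3.42 60
```

```bash
python3 - <<'E'
from h import *
tcp=arm.sense()["ee_pos"];w=arm.camera("wrist");a=arm.camera("side")
p0=feats();g=cv2.cvtColor(w["image"],cv2.COLOR_RGB2GRAY)
piv=np.array([tcp[0],tcp[1],.25])
im=np.clip(w["image"][:,:,::-1]*1.4,0,255).astype(np.uint8).copy()
for p in p0[:,0]:
    P=wat_z(w,p,.264)-piv;x=P@V;y=P@U;z=P[2]
    for th,col in((-.1,(255,0,0)),(-.2,(0,0,255)),(-.3,(0,255,0))):
        q=V*x+U*(y*np.cos(th)-z*np.sin(th))+Z*(y*np.sin(th)+z*np.cos(th))+piv
        cv2.circle(im,tuple(int(v) for v in wproj(w,q)),1,col,-1)
out=np.zeros((600,640,3),np.uint8);out[:400]=im
out[400:]=np.clip(cv2.resize(a["image"][160:260,220:540][:,:,::-1],(640,200))*1.4,0,255)
cv2.imwrite("pics/c2.png",out)
print([ (r["location"],at_z(a,r["location"],.05),r["confidence"]) for r in arm.tip_of(a,"pin_tip")[:2]])
print([ (r["location"],wat_z(w,r["location"],.05),r["confidence"]) for r in arm.tip_of(w,"pin_tip")[:2]])
E
```

```text
[([307.3, 210.3], array([ 0.52389171, -0.14283143,  0.05      ]), 0.67)]
[]
```

View pics/c2.png

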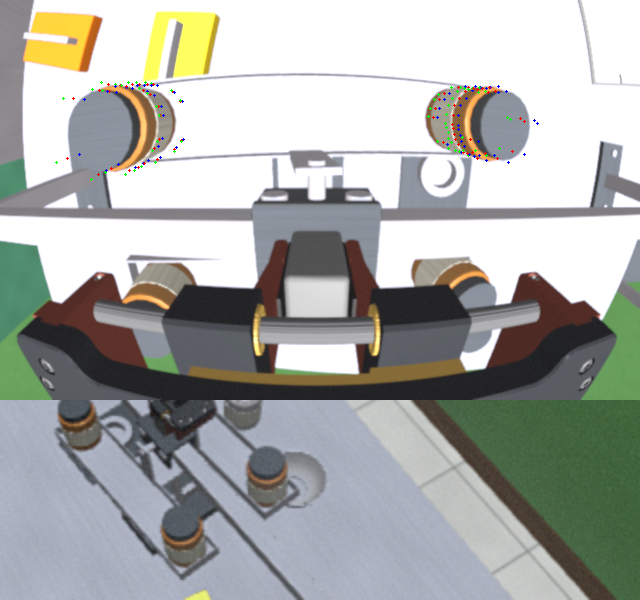

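```bash
python3 - <<'E'
from h import *
s=arm.sense();tcp=s["ee_pos"];w=arm.camera("wrist");piv=np.array([tcp[0],tcp[1],.25])
def mod(px,th):
    P=wat_z(w,px,.264)-piv;x=P@V;y=P@U;z=P[2]
    return wproj(w,V*x+U*(y*np.cos(th)-z*np.sin(th))+Z*(y*np.sin(th)+z*np.cos(th))+piv)
for px in((117,128),(512,125)):
    print(wat_z(w,px,.264)-piv,[np.round(mod(px,t),1).tolist() for t in(0,-.1,-.15,-.2,-.25,-.3)])
g=cv2.cvtColor(w["image"],cv2.COLOR_RGB2GRAY)
# lid segmentation ref vs now
for n,im in(("ref",cv2.imread("pics/w2_3.png")),("now",w["image"][:,:,::-1])):
    hsv=cv2.cvtColor(np.ascontiguousarray(im),cv2.COLOR_BGR2HSV)
    for x0,x1 in((50,200),(420,580)):
        sub=im[70:185,x0:x1].astype(int).sum(2)
        m=(sub<330).astype(np.uint8)&(hsv[70:185,x0:x1,1]<110).astype(np.uint8)
        m=cv2.morphologyEx(m,cv2.MORPH_OPEN,np.ones((15,15)))
        k,l,st,ce=cv2.connectedComponentsWithStats(m);i=1+np.argmax(st[1:,4]) if k>1 else 0
        print(n,x0,ce[i]+[x0,70],st[i])
print(s["ft_force"],s["clock"])
E
```

```text
[-0.06396615 -0.14867765  0.014     ] [[117.0, 128.0], [107.8, 129.6], [103.5, 130.4], [99.5, 131.2], [95.6, 132.0], [92.0, 132.8]]
[-0.09775454  0.12594242  0.014     ] [[512.0, 125.0], [502.6, 123.6], [497.6, 122.9], [492.6, 122.3], [487.4, 121.6], [482.1, 121.0]]
ref 50 [ 60.4699607  109.36271757] [   0    0   23   82 1781]
ref 420 [453.59825328 120.05021834] [ 26  36  16  29 458]
now 50 [100.24225515 136.67404272] [  10   21   79   94 5197]
now 420 [499.23500967 124.4858156 ] [  51   22   57   66 3102]
[ 7.63800072  1.51098511 -3.166779  ] 10.75
```

```bash
cat >> h.py <<'E'
def rackpt(c,px,piv):
    o,d=wray(c,px);o=o-piv
    f=lambda v:np.array([v@V,v@U,v[2]]);o,d=f(o),f(d)
    best=None
    for cy in(-.138,.138):
        C=np.array([-.0817,cy])
        q=o+d*(.014-o[2])/d[2]
        if np.linalg.norm(q[:2]-C)<=.032: return q
        e=o[:2]-C;a=d[:2]@d[:2];b=e@d[:2];k=e@e-.032**2;D=b*b-a*k
        if D>0:
            q=o+d*(-b-np.sqrt(D))/a
            if -.08<q[2]<.014: best=q
    return best
def theta(c,tcp,guess=0.):
    from scipy.optimize import least_squares
    piv=np.array([tcp[0],tcp[1],.25]);p0=feats()
    L=[(p,rackpt(c,p,piv)) for p in p0[:,0]];L=[l for l in L if l[1] is not None]
    p0=np.array([l[0] for l in L],np.float32).reshape(-1,1,2);P=np.array([l[1] for l in L])
    def model(P,th):
        Q=np.outer(P[:,0],V)+np.outer(P[:,1]*np.cos(th)-P[:,2]*np.sin(th),U)+np.outer(P[:,1]*np.sin(th)+P[:,2]*np.cos(th),Z)
        return np.array([wproj(c,q+piv) for q in Q])
    g=cv2.cvtColor(c["image"],cv2.COLOR_RGB2GRAY)
    p1,st,_=cv2.calcOpticalFlowPyrLK(REF,g,p0,model(P,guess).astype(np.float32).reshape(-1,1,2),winSize=(21,21),maxLevel=3,flags=cv2.OPTFLOW_USE_INITIAL_FLOW)
    ok=st[:,0]==1;P=P[ok];q=p1[ok,0]
    f=least_squares(lambda t:(model(P,t[0])-q).ravel(),[guess],loss="soft_l1",f_scale=1.0)
    return f.x[0],np.median(np.abs(f.fun)),len(P)
E
python3 meas.py 1 -0.14
```

```text
clock 10.85 tcp [ 0.52244232 -0.12506765  0.29246878] s 0.16998415834703595 ft [ 7.1  1.5 -2. ]
[-0.169] res 1.07 56
```

play_rows:
  steps:
    - [[0.002,0.08,0,0],[0.002,0.08,0,0],[-0.005,0.08,0,0],[-0.009,0.08,0,0],[-0.009,0.08,0,0],[-0.009,0.08,0,0],[-0.009,0.08,0,0],[-0.009,0.08,0,0]]

```text
clock: 11.52
ee_pos: [0.5203, -0.1064, 0.2925]
ee_rot: [[-0.993, -0.114, 0.0], [-0.114, 0.993, -0.0], [-0.0, -0.0, -1.0]]
ft_force: [4.4, -1.5, -3.6]
width: 0.338
gripper_force: 40.0
```

```bash
python3 meas.py 2 -0.22
```

```text
clock 11.6167 tcp [ 0.52021397 -0.1060195   0.29246713] s 0.18916216872912547 ft [ 4.9  1.4 -3.9]
[-0.278 -0.284] res 1.79 56
```

play_rows:
  steps:
    - [[-0.005,0.06,0,0],[-0.005,0.06,0,0],[-0.007,0.06,0,0],[-0.007,0.06,0,0]]

```text
clock: 11.95
ee_pos: [0.5194, -0.0994, 0.2925]
ee_rot: [[-0.993, -0.114, 0.0], [-0.114, 0.993, -0.0], [-0.0, -0.0, -1.0]]
ft_force: [4.8, -0.7, -5.0]
width: 0.335
gripper_force: 40.0
```

```bash
python3 meas.py 2 -0.32
cat > plan.py <<'E'
import sys
import numpy as np
from scipy.optimize import minimize
A=0.1145
def sim(v,th,om,w,k=1.91,dt=1/12):
    out=[];pv=0;p=0
    c,s=np.cos(w*dt),np.sin(w*dt)
    for x in list(v)+[0]:
        om-=k*(x-pv);pv=x
        th,om=th*c+om*s/w,-th*w*s+om*c
        p+=x*dt;out.append((p,th,om))
    return np.array(out)
def plan(th,om,D,N,w,vmax=.3,vmin=-.3,k=1.91,first=None):
    def fin(v):
        # state right after stopping kick
        o=sim(v,th,om,w,k);return np.array([o[-1,1],o[-1,2]/w,o[-1,0]-D])
    b=fin(np.zeros(N));M=np.array([fin(e) for e in np.eye(N)]).T-b[:,None]
    d=np.diff(np.eye(N+2)[1:-1],axis=1,prepend=0) if 0 else None
    J=np.zeros((N+1,N));
    for i in range(N): J[i,i]+=1;J[i+1,i]-=1
    bnd=[(vmin,vmax)]*N
    if first is not None: bnd[0]=first
    r=minimize(lambda v:np.sum((J@v)**2),np.full(N,D*12/N),jac=lambda v:2*J.T@J@v,bounds=bnd,
        constraints=[dict(type="eq",fun=lambda v:M@v+b,jac=lambda v:M)],method="SLSQP",options=dict(maxiter=400))
    return r
if __name__=="__main__":
    th,om,D,w=map(float,sys.argv[1:5]);vm=float(sys.argv[6]) if len(sys.argv)>6 else .3
    for N in map(int,sys.argv[5].split(",")):
        r=plan(th,om,D,N,w,vm,-vm);o=sim(r.x,th,om,w)
        print(N,r.success,round(r.fun,4),"maxth",abs(o[:,1]).max().round(3),"v",np.round(r.x,3).tolist())
        print("  pin",np.round(o[:,0]+.2*np.sin(o[:,1]),3).tolist())
        print("  rows",[[round(-x*np.sin(A)/12/.03,4),round(x*np.cos(A)/12/.03,3)] for x in r.x])
E
python3 plan.py -0.33 0 0.15 4.32 16,20,24,30
```

```text
clock 12.05 tcp [ 0.51940803 -0.09905727  0.29244027] s 0.19617088704328584 ft [ 4.7  0.4 -5. ]
[-0.325 -0.328] res 2.71 56
16 True 0.1298 maxth 0.284 v [-0.158, -0.19, -0.12, 0.013, 0.162, 0.273, 0.3, 0.3, 0.3, 0.3, 0.3, 0.268, 0.164, 0.037, -0.062, -0.086]
  pin [-0.069, -0.068, -0.058, -0.038, -0.011, 0.021, 0.051, 0.077, 0.1, 0.12, 0.136, 0.15, 0.157, 0.158, 0.155, 0.15, 0.15]
  rows [[np.float64(0.0502), np.float64(-0.436)], [np.float64(0.0603), np.float64(-0.525)], [np.float64(0.0381), np.float64(-0.331)], [np.float64(-0.0042), np.float64(0.037)], [np.float64(-0.0513), np.float64(0.446)], [np.float64(-0.0867), np.float64(0.754)], [np.float64(-0.0952), np.float64(0.828)], [np.float64(-0.0952), np.float64(0.828)], [np.float64(-0.0952), np.float64(0.828)], [np.float64(-0.0952), np.float64(0.828)], [np.float64(-0.0952), np.float64(0.828)], [np.float64(-0.0851), np.float64(0.74)], [np.float64(-0.052), np.float64(0.452)], [np.float64(-0.0116), np.float64(0.101)], [np.float64(0.0198), np.float64(-0.172)], [np.float64(0.0274), np.float64(-0.238)]]
20 True 0.0628 maxth 0.304 v [-0.033, 
[... 3543 characters left out ...]
64(-0.0132), np.float64(0.115)], [np.float64(0.004), np.float64(-0.035)], [np.float64(0.0189), np.float64(-0.165)], [np.float64(0.0297), np.float64(-0.258)], [np.float64(0.0353), np.float64(-0.307)], [np.float64(0.035), np.float64(-0.304)], [np.float64(0.029), np.float64(-0.252)], [np.float64(0.0184), np.float64(-0.16)], [np.float64(0.0047), np.float64(-0.041)], [np.float64(-0.0102), np.float64(0.089)], [np.float64(-0.0244), np.float64(0.212)], [np.float64(-0.0357), np.float64(0.311)], [np.float64(-0.0427), np.float64(0.371)], [np.float64(-0.0442), np.float64(0.384)], [np.float64(-0.0399), np.float64(0.347)], [np.float64(-0.0303), np.float64(0.264)], [np.float64(-0.0164), np.float64(0.143)]]
```

play_rows:
  steps:
    - [[-0.006,0.045,0,0],[-0.006,0.045,0,0],[-0.004,0.03,0,0]]

```text
clock: 12.3
ee_pos: [0.519, -0.0959, 0.2925]
ee_rot: [[-0.993, -0.114, 0.0], [-0.114, 0.993, -0.0], [-0.0, -0.0, -1.0]]
ft_force: [5.0, -1.1, -4.1]
width: 0.337
gripper_force: 40.0
```

```bash
python3 meas.py 2 -0.33
```

```text
clock 12.4 tcp [ 0.51899736 -0.09572968  0.29244567] s 0.19952360704023359 ft [ 5.1  0.2 -4.7]
[-0.345 -0.346] res 3.12 56
```

play_rows:
  steps:
    - [[-0.004,0.035,0,0],[-0.004,0.035,0,0],[-0.004,0.03,0,0]]

```text
clock: 12.65
ee_pos: [0.5187, -0.0929, 0.2925]
ee_rot: [[-0.993, -0.114, 0.0], [-0.114, 0.993, -0.0], [-0.0, -0.0, -1.0]]
ft_force: [5.3, -1.0, -4.5]
width: 0.341
gripper_force: 40.0
```

```bash
python3 meas.py 2 -0.35
```

```text
clock 12.75 tcp [ 0.51867205 -0.09276642  0.29243713] s 0.20250463285808337 ft [ 5.5 -0.3 -5.3]
[-0.37  -0.373] res 3.43 56
```

play_rows:
  steps:
    - [[-0.004,0.035,0,0],[-0.004,0.035,0,0],[-0.004,0.03,0,0]]

```text
clock: 13.0
ee_pos: [0.5183, -0.0899, 0.2924]
ee_rot: [[-0.993, -0.114, 0.0], [-0.114, 0.993, -0.0], [-0.0, -0.0, -1.0]]
ft_force: [5.6, -1.0, -4.6]
width: 0.341
gripper_force: 40.0
```

```bash
python3 meas.py 2 -0.36; python3 - <<'E'
from h import *
w=arm.camera("wrist");a=arm.camera("side")
out=np.zeros((600,640,3),np.uint8);out[:400]=w["image"][:,:,::-1]
out[400:]=cv2.resize(a["image"][160:260,220:540][:,:,::-1],(640,200))
cv2.imwrite("pics/c3.png",np.clip(out*1.4,0,255))
E
```

```text
clock 13.1 tcp [ 0.51830709 -0.08976212  0.29246679] s 0.20553095554010528 ft [ 4.5  0.3 -3.7]
[-0.377 -0.379] res 3.25 56[ WARN:0@1.643] global loadsave.cpp:1063 imwrite_ Unsupported depth image for selected encoder is fallbacked to CV_8U.
```

View pics/c3.png

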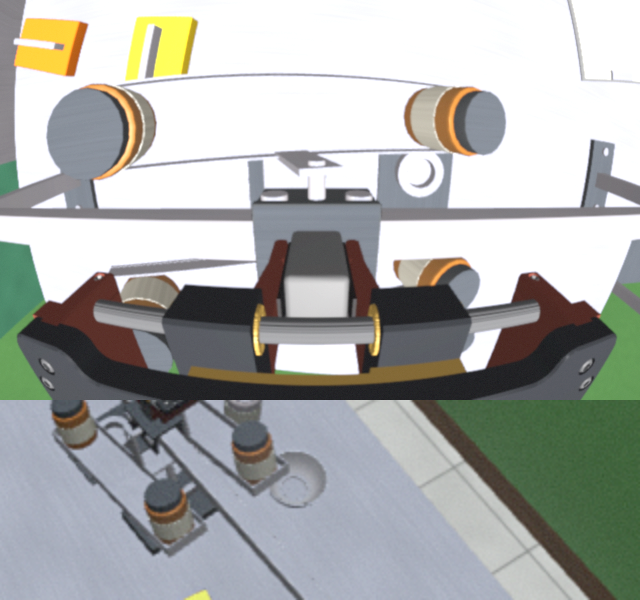

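play_rows:
  steps:
    - [[-0.004,0.035,0,0],[-0.004,0.035,0,0],[-0.004,0.035,0,0],[-0.004,0.035,0,0]]

```text
clock: 13.53
ee_pos: [0.5178, -0.0858, 0.2924]
ee_rot: [[-0.993, -0.114, 0.0], [-0.114, 0.993, -0.0], [-0.0, -0.0, -1.0]]
ft_force: [5.4, -1.6, -4.7]
width: 0.341
gripper_force: 40.0
```

```bash
python3 meas.py 2 -0.37
```

```text
clock 13.6333 tcp [ 0.51781036 -0.08555351  0.2924735 ] s 0.2097687596677472 ft [ 5.1 -1.3 -4. ]
[-0.412 -0.427] res 4.66 56
```

```bash
cat >> h.py <<'E'
def lids(im):
    """centroids of orange bands of the two near jars (x,y)"""
    h=cv2.cvtColor(np.ascontiguousarray(im),cv2.COLOR_RGB2HSV);out=[]
    m=((h[...,0]>5)&(h[...,0]<20)&(h[...,1]>150)).astype(np.uint8)
    for x0,x1 in((60,230),(390,560)):
        k,l,st,ce=cv2.connectedComponentsWithStats(m[75:190,x0:x1]);i=1+np.argmax(st[1:,4])
        out.append((ce[i]+[x0,75]).round(1).tolist()+[int(st[i,4])])
    return out
E
python3 - <<'E'
from h import *
r=cv2.cvtColor(cv2.imread("pics/w2_3.png"),cv2.COLOR_BGR2RGB);print("ref",lids(r))
for n in("c2","c3"):
    print(n,lids(cv2.cvtColor(cv2.imread(f"pics/{n}.png")[:400],cv2.COLOR_BGR2RGB)))
for i in range(3):
    w=arm.camera("wrist");print(lids(w["image"]))
cv2.imwrite("pics/w3.png",w["image"][:,:,::-1])
s=arm.sense();piv=np.array([*s["ee_pos"][:2],.25])
# model of band visible centroid: find rack point of ref centroid on the jar cylinder
for px in [l[:2] for l in lids(r)]:
    P=rackpt(w,px,piv);print(P)
    for t in(-.15,-.25,-.3,-.35,-.4,-.45):
        q=V*P[0]+U*(P[1]*np.cos(t)-P[2]*np.sin(t))+Z*(P[1]*np.sin(t)+P[2]*np.cos(t))+piv
        print(t,wproj(w,q).round(1),end=" ")
    print()
E
```

```text
ref [[145.2, 122.8, 617], [491.7, 96.1, 239]]
c2 [[130.1, 98.2, 306], [474.2, 121.1, 504]]
c3 [[120.3, 120.9, 338], [450.1, 119.8, 1028]]
[[119.0, 120.7, 355], [448.0, 119.6, 1059]]
[[119.0, 121.2, 361], [447.9, 119.4, 1064]]
[[119.0, 120.3, 358], [447.9, 119.6, 1054]]
[-0.08200058 -0.11551682  0.014     ]
-0.15 [136.2 124.1] -0.25 [131.5 124.9] -0.3 [129.7 125.2] -0.35 [128.2 125.5] -0.4 [127.2 125.8] -0.45 [126.6 126. ] 
[-0.10072936  0.11750612  0.014     ]
-0.15 [480.2  96.5] -0.25 [471.7  96.6] -0.3 [467.2  96.6] -0.35 [462.6  96.6] -0.4 [457.9  96.5] -0.45 [453.1  96.5]
```

play_rows:
  steps:
    - [[-0.004,0.035,0,0],[-0.004,0.035,0,0],[-0.004,0.03,0,0]]

```text
clock: 14.03
ee_pos: [0.5175, -0.0828, 0.2925]
ee_rot: [[-0.993, -0.114, 0.0], [-0.114, 0.993, -0.0], [-0.0, -0.0, -1.0]]
ft_force: [5.5, -0.7, -4.4]
width: 0.339
gripper_force: 40.0
```

```bash
cat > l.py <<'E'
from h import *
for i in range(2): w=arm.camera("wrist");print(lids(w["image"]))
s=arm.sense();print(s["clock"],(s["ee_pos"]-[.5422,-.2939,0])@U,s["ft_force"].round(1))
E
python3 l.py
```

```text
[[119.0, 120.9, 358], [446.5, 119.1, 1064]]
[[119.2, 121.2, 352], [446.4, 119.0, 1074]]
14.1333 0.21272442757777382 [ 5.  -0.3 -3.8]
```

play_rows:
  steps:
    - [[-0.004,0.03,0,0],[-0.004,0.03,0,0]]

```text
clock: 14.3
ee_pos: [0.5173, -0.081, 0.2925]
ee_rot: [[-0.993, -0.114, 0.0], [-0.114, 0.993, -0.0], [-0.0, -0.0, -1.0]]
ft_force: [6.1, -0.7, -3.4]
width: 0.339
gripper_force: 40.0
```

```bash
python3 l.py
```

```text
[[118.6, 120.6, 350], [445.8, 119.1, 1080]]
[[118.8, 120.8, 342], [445.8, 118.9, 1085]]
14.4 0.21455551774438117 [ 5.3 -1.2 -4. ]
```

play_rows:
  steps:
    - [[-0.002,0.035,0,0],[-0.002,0.035,0,0]]

```text
clock: 14.57
ee_pos: [0.517, -0.0789, 0.2924]
ee_rot: [[-0.993, -0.114, -0.0], [-0.114, 0.993, -0.0], [0.0, -0.0, -1.0]]
ft_force: [4.0, -1.1, -5.3]
width: 0.34
gripper_force: 40.0
```

```bash
python3 l.py
```

```text
[[118.8, 120.9, 340], [445.8, 119.1, 1078]]
[[118.7, 121.2, 341], [445.7, 119.1, 1074]]
14.6667 0.21666450347148797 [ 4.7  0.3 -4.3]
```

```bash
cat > p2.py <<'E'
from plan import *
import plan as pl
def run(th,om,D,N,w,lo,hi,first=None):
    J=np.zeros((N+1,N))
    for i in range(N): J[i,i]+=1;J[i+1,i]-=1
    def fin(v): o=sim(v,th,om,w);return np.array([o[-1,1],o[-1,2]/w,o[-1,0]-D])
    b=fin(np.zeros(N));M=np.array([fin(e) for e in np.eye(N)]).T-b[:,None]
    bn=[(lo,hi)]*N
    for i,f in enumerate(first or []): bn[i]=f
    r=minimize(lambda v:np.sum((J@v)**2),np.full(N,D*12/N),jac=lambda v:2*J.T@J@v,bounds=bn,constraints=[dict(type="eq",fun=lambda v:M@v+b,jac=lambda v:M)],method="SLSQP",options=dict(maxiter=500))
    o=sim(r.x,th,om,w)
    print(N,r.success,round(r.fun,3),"max",abs(o[:,1]).max().round(3),"v",r.x.round(3).tolist());print(" p",o[:,0].round(3).tolist());print(" th",o[:,1].round(3).tolist());print(" pin",(o[:,0]+.2*np.sin(o[:,1])).round(3).tolist())
    return r.x
E
python3 - <<'E'
from p2 import *
for N in(20,24,28): run(-.36,0,.14,N,4.29,-.3,.3,[(.22,.3)]*2)
E
```

```text
20 True 0.223 max 0.372 v [0.22, 0.22, 0.072, 0.039, 0.089, 0.181, 0.267, 0.3, 0.3, 0.3, 0.3, 0.3, 0.262, 0.139, -0.025, -0.183, -0.288, -0.3, -0.3, -0.213]
 p [0.018, 0.037, 0.043, 0.046, 0.053, 0.068, 0.091, 0.116, 0.141, 0.166, 0.191, 0.216, 0.237, 0.249, 0.247, 0.232, 0.208, 0.183, 0.158, 0.14, 0.14]
 th [-0.372, -0.336, -0.235, -0.099, 0.042, 0.163, 0.25, 0.3, 0.312, 0.285, 0.222, 0.131, 0.029, -0.058, -0.111, -0.126, -0.109, -0.076, -0.033, 0.0, 0.0]
 pin [-0.054, -0.029, -0.004, 0.026, 0.062, 0.101, 0.14, 0.175, 0.202, 0.222, 0.235, 0.242, 0.243, 0.238, 0.225, 0.207, 0.186, 0.168, 0.151, 0.14, 0.14]
24 True 0.13 max 0.372 v [0.22, 0.22, 0.204, 0.222, 0.258, 0.291, 0.3, 0.3, 0.3, 0.3, 0.3, 0.287, 0.218, 0.11, -0.014, -0.135, -0.231, -0.289, -0.3, -0.298, -0.256, -0.185, -0.104, -0.036]
 p [0.018, 0.037, 0.054, 0.072, 0.094, 0.118, 0.143, 0.168, 0.193, 0.218, 0.243, 0.267, 0.285, 0.294, 0.293, 0.282, 0.262, 0.238, 0.213, 0.188, 0.167, 0.152, 0.143, 0.14, 0.14]
 th [-0.372, -0.336, -0.256, -0.145, -0.023, 0.098, 0.205, 0.285, 0.33, 0.333, 0.294, 0.22, 0.129, 0.038, -0.038, -0.091
[... 385 characters left out ...]
.257, -0.285, -0.282, -0.25, -0.195, -0.126, -0.054, 0.008, 0.052, 0.068, 0.051]
 p [0.018, 0.037, 0.053, 0.07, 0.09, 0.111, 0.135, 0.16, 0.185, 0.21, 0.234, 0.254, 0.268, 0.274, 0.272, 0.263, 0.246, 0.225, 0.201, 0.177, 0.156, 0.14, 0.13, 0.125, 0.126, 0.13, 0.136, 0.14, 0.14]
 th [-0.372, -0.336, -0.255, -0.143, -0.016, 0.108, 0.214, 0.291, 0.331, 0.33, 0.288, 0.218, 0.131, 0.042, -0.037, -0.096, -0.131, -0.14, -0.127, -0.098, -0.062, -0.027, 0.001, 0.018, 0.022, 0.017, 0.008, -0.0, -0.0]
 pin [-0.054, -0.029, 0.003, 0.042, 0.086, 0.133, 0.178, 0.218, 0.25, 0.275, 0.291, 0.297, 0.294, 0.283, 0.265, 0.243, 0.22, 0.197, 0.175, 0.158, 0.144, 0.135, 0.13, 0.129, 0.13, 0.134, 0.137, 0.14, 0.14]
```

```bash
sed -i 's/def run(th,om,D,N,w,lo,hi,first=None):/def run(th,om,D,N,w,lo,hi,first=None,pmax=9,pmin=-9):/; s/jac=lambda v:M)\],method/jac=lambda v:M),dict(type="ineq",fun=lambda v:pmax-np.cumsum(v)\/12),dict(type="ineq",fun=lambda v:np.cumsum(v)\/12-pmin)],method/' p2.py
python3 - <<'E'
from p2 import *
for N,pm in((30,.21),(36,.19)): run(-.36,0,.14,N,4.29,-.3,.3,[(.22,.3)]*2,pm)
E
```

```text
30 True 0.117 max 0.372 v [0.22, 0.22, 0.169, 0.15, 0.156, 0.178, 0.207, 0.232, 0.245, 0.24, 0.213, 0.165, 0.1, 0.025, -0.051, -0.126, -0.189, -0.233, -0.251, -0.242, -0.207, -0.15, -0.08, -0.004, 0.065, 0.119, 0.151, 0.154, 0.129, 0.075]
 p [0.018, 0.037, 0.051, 0.063, 0.076, 0.091, 0.108, 0.128, 0.148, 0.168, 0.186, 0.2, 0.208, 0.21, 0.206, 0.195, 0.179, 0.16, 0.139, 0.119, 0.102, 0.089, 0.083, 0.082, 0.088, 0.098, 0.11, 0.123, 0.134, 0.14, 0.14]
 th [-0.372, -0.336, -0.25, -0.13, 0.006, 0.138, 0.248, 0.322, 0.354, 0.342, 0.291, 0.21, 0.113, 0.014, -0.076, -0.144, -0.184, -0.194, -0.177, -0.139, -0.088, -0.036, 0.011, 0.044, 0.06, 0.061, 0.049, 0.03, 0.012, -0.0, -0.0]
 pin [-0.054, -0.029, 0.001, 0.037, 0.078, 0.119, 0.157, 0.191, 0.217, 0.235, 0.243, 0.241, 0.231, 0.213, 0.191, 0.167, 0.143, 0.121, 0.104, 0.091, 0.084, 0.082, 0.085, 0.091, 0.1, 0.11, 0.12, 0.129, 0.136, 0.14, 0.14]
36 True 0.108 max 0.372 v [0.22, 0.22, 0.18, 0.165, 0.168, 0.182, 0.199, 0.211, 0.212, 0.196, 0.163, 0.113, 0.051, -0.017, -0.088, -0.153, -0.206, -0.238, -0.247, -0.232, -0.195, -0.139, -0.071, 0.001,
[... 181 characters left out ...]
.189, 0.181, 0.168, 0.151, 0.131, 0.111, 0.092, 0.075, 0.064, 0.058, 0.058, 0.064, 0.074, 0.087, 0.102, 0.116, 0.129, 0.138, 0.144, 0.146, 0.145, 0.142, 0.14, 0.14]
 th [-0.372, -0.336, -0.252, -0.133, 0.001, 0.134, 0.247, 0.326, 0.365, 0.36, 0.314, 0.236, 0.139, 0.034, -0.064, -0.144, -0.197, -0.22, -0.214, -0.184, -0.136, -0.079, -0.023, 0.025, 0.059, 0.077, 0.079, 0.069, 0.051, 0.03, 0.011, -0.002, -0.009, -0.008, -0.004, 0.0, -0.0]
 pin [-0.054, -0.029, 0.002, 0.039, 0.08, 0.121, 0.16, 0.193, 0.218, 0.233, 0.238, 0.233, 0.218, 0.195, 0.168, 0.14, 0.112, 0.088, 0.068, 0.055, 0.048, 0.048, 0.053, 0.063, 0.075, 0.089, 0.103, 0.116, 0.127, 0.135, 0.14, 0.143, 0.144, 0.143, 0.141, 0.14, 0.14]
```

play_rows:
  steps:
    - [[-0.0698,0.607,0,0],[-0.0698,0.607,0,0],[-0.0536,0.466,0,0],[-0.0476,0.414,0,0],[-0.0495,0.4305,0,0],[-0.0565,0.491,0,0],[-0.0657,0.571,0,0],[-0.0736,0.64,0,0],[-0.0778,0.676,0,0],[-0.0762,0.662,0,0]]

```text
clock: 15.5
ee_pos: [0.4974, 0.0888, 0.2924]
ee_rot: [[-0.994, -0.114, -0.0], [-0.114, 0.994, -0.001], [0.001, -0.0, -1.0]]
ft_force: [4.9, -0.9, -4.2]
width: 0.339
gripper_force: 40.0
```

play_rows:
  steps:
    - [[-0.0676,0.588,0,0],[-0.0524,0.455,0,0],[-0.0317,0.276,0,0],[-0.0079,0.069,0,0]]

```text
clock: 15.83
ee_pos: [0.4925, 0.1307, 0.2925]
ee_rot: [[-0.993, -0.115, -0.001], [-0.115, 0.993, -0.0], [0.001, -0.0, -1.0]]
ft_force: [0.8, -1.4, -5.3]
width: 0.34
gripper_force: 40.0
```

```bash
python3 meas.py 12 0.0
```

```text
clock 16.4333 tcp [0.49273446 0.12926783 0.29244385] s 0.4260483808669856 ft [-1.9 -2.1 -4.7]
[ 0.062 -0.007 -0.075 -0.139 -0.197 -0.244 -0.279 -0.304 -0.312 -0.308
 -0.29  -0.257] res 0.99 55
w 4.32 now theta-mean -0.21213758126616394 dtheta 1.004668749812645 mean 0.0007962167497484463 amp 0.31478172625938733 rms 0.000992135284136679
```

```bash
cat >> p2.py <<'E'
def go(th,om,D,N,w=4.31,tau=.03,vm=.3,**k):
    c,s=np.cos(w*tau),np.sin(w*tau)
    x=run(th*c+om*s/w,-th*w*s+om*c,D,N,w,-vm,vm,**k)
    print(" rows",[[round(-a*.3174,4),round(a*2.7596,3)] for a in x.tolist()])
E
python3 - <<'E'
from p2 import *
for N in(20,24,28): go(-.212,1.005,-.07,N,pmin=-.15,pmax=.12)
E
python3 - <<'E'
from h import *
w=arm.camera("wrist");b=arm.camera("top");a=arm.camera("side")
for c,f in((w,wat_z),(b,at_z),(a,at_z)):
    print([(r["location"],f(c,r["location"],.03),r["confidence"]) for r in arm.tip_of(c,"socket_mouth")[:1]])
print(arm.sense()["clock"])
E
```

```text
20 True 0.048 max 0.254 v [0.015, 0.046, 0.084, 0.122, 0.151, 0.165, 0.16, 0.133, 0.087, 0.024, -0.048, -0.12, -0.186, -0.238, -0.268, -0.274, -0.255, -0.212, -0.15, -0.077]
 p [0.001, 0.005, 0.012, 0.022, 0.035, 0.049, 0.062, 0.073, 0.08, 0.082, 0.078, 0.068, 0.053, 0.033, 0.011, -0.012, -0.033, -0.051, -0.064, -0.07, -0.07]
 th [-0.08, 0.025, 0.122, 0.196, 0.242, 0.254, 0.234, 0.189, 0.127, 0.059, -0.006, -0.059, -0.094, -0.109, -0.105, -0.087, -0.061, -0.034, -0.012, -0.0, -0.0]
 pin [-0.015, 0.01, 0.036, 0.061, 0.083, 0.099, 0.108, 0.111, 0.106, 0.094, 0.077, 0.057, 0.034, 0.011, -0.01, -0.03, -0.046, -0.058, -0.066, -0.07, -0.07]
 rows [[-0.0048, 0.042], [-0.0146, 0.127], [-0.0267, 0.233], [-0.0387, 0.337], [-0.048, 0.418], [-0.0525, 0.457], [-0.0508, 0.442], [-0.0424, 0.368], [-0.0275, 0.239], [-0.0077, 0.067], [0.0151, -0.131], [0.0382, -0.333], [0.0592, -0.515], [0.0755, -0.656], [0.0852, -0.741], [0.0871, -0.757], [0.0809, -0.703], [0.0672, -0.585], [0.0477, -0.414], [0.0244, -0.212]]
24 True 0.043 max 0.246 v [0.03, 0.07, 0.112, 0.149, 0.173, 0.179, 0.166, 0.132, 0.081, 0.0
[... 2004 characters left out ...]
42], [-0.0128, 0.111], [-0.0218, 0.19], [-0.03, 0.261], [-0.0353, 0.307], [-0.0362, 0.315], [-0.032, 0.278], [-0.0225, 0.196], [-0.0083, 0.072], [0.0092, -0.08], [0.0283, -0.246], [0.047, -0.408], [0.063, -0.548], [0.0748, -0.65], [0.0809, -0.703], [0.0807, -0.701], [0.0741, -0.645], [0.0622, -0.541], [0.0463, -0.402], [0.0283, -0.246], [0.0102, -0.088], [-0.006, 0.052], [-0.0186, 0.161], [-0.0263, 0.228], [-0.0286, 0.249], [-0.026, 0.226], [-0.0192, 0.167], [-0.0099, 0.086]]
[([267.8, 170.2], array([0.49889185, 0.06126574, 0.03      ]), 0.63)]
[([307.4, 214.8], array([ 0.50596525, -0.13556551,  0.03      ]), 0.7)]
[([277.7, 173.2], array([0.51226161, 0.06656628, 0.03      ]), 0.77)]
16.7333
```

```bash
python3 - <<'E'
from p2 import *
for N in(20,24,28): go(-.212,1.005,-.069,N,tau=.33,pmin=-.15,pmax=.12)
E
```

```text
20 True 0.059 max 0.276 v [0.087, 0.145, 0.169, 0.159, 0.118, 0.054, -0.024, -0.105, -0.178, -0.233, -0.264, -0.267, -0.242, -0.195, -0.132, -0.064, -0.003, 0.042, 0.061, 0.047]
 p [0.007, 0.019, 0.033, 0.047, 0.056, 0.061, 0.059, 0.05, 0.035, 0.016, -0.006, -0.028, -0.049, -0.065, -0.076, -0.081, -0.081, -0.078, -0.073, -0.069, -0.069]
 th [0.259, 0.276, 0.255, 0.202, 0.131, 0.052, -0.021, -0.079, -0.115, -0.128, -0.12, -0.096, -0.064, -0.031, -0.004, 0.014, 0.019, 0.016, 0.007, -0.0, -0.0]
 pin [0.058, 0.074, 0.084, 0.087, 0.082, 0.071, 0.055, 0.034, 0.012, -0.01, -0.03, -0.048, -0.061, -0.071, -0.077, -0.079, -0.078, -0.075, -0.071, -0.069, -0.069]
 rows [[-0.0276, 0.24], [-0.0459, 0.399], [-0.0535, 0.465], [-0.0503, 0.437], [-0.0374, 0.325], [-0.017, 0.148], [0.0078, -0.067], [0.0334, -0.291], [0.0565, -0.492], [0.0741, -0.644], [0.0838, -0.729], [0.0847, -0.736], [0.0769, -0.668], [0.0618, -0.537], [0.0419, -0.364], [0.0204, -0.178], [0.0009, -0.008], [-0.0133, 0.115], [-0.0192, 0.167], [-0.0151, 0.131]]
24 True 0.043 max 0.294 v [0.043, 0.07, 0.077, 0.064, 0.031, -0.017, -0.074
[... 1861 characters left out ...]
1, 0.031, 0.005, -0.023, -0.053, -0.08, -0.105, -0.124, -0.138, -0.145, -0.147, -0.143, -0.136, -0.126, -0.114, -0.103, -0.092, -0.083, -0.076, -0.072, -0.069, -0.068, -0.068, -0.069, -0.069]
 rows [[-0.0109, 0.095], [-0.0171, 0.149], [-0.0177, 0.154], [-0.0122, 0.106], [-0.0013, 0.011], [0.0138, -0.12], [0.0311, -0.271], [0.0486, -0.423], [0.064, -0.556], [0.0753, -0.654], [0.0809, -0.704], [0.0802, -0.697], [0.0728, -0.633], [0.0596, -0.518], [0.0417, -0.363], [0.0213, -0.185], [0.0007, -0.006], [-0.0182, 0.158], [-0.0331, 0.288], [-0.0428, 0.372], [-0.0466, 0.405], [-0.0447, 0.388], [-0.0379, 0.329], [-0.0277, 0.241], [-0.0163, 0.142], [-0.0058, 0.051], [0.0015, -0.013], [0.0038, -0.033]]
```

N=20 plan is smooth and keeps the pin well away from the stop.

play_rows:
  steps:
    - [[-0.0276,0.24,0,0],[-0.0459,0.399,0,0],[-0.0535,0.465,0,0],[-0.0503,0.437,0,0],[-0.0374,0.325,0,0],[-0.017,0.148,0,0],[0.0078,-0.067,0,0],[0.0334,-0.291,0,0],[0.0565,-0.492,0,0],[0.0741,-0.644,0,0]]

```text
clock: 17.57
ee_pos: [0.4908, 0.146, 0.2925]
ee_rot: [[-0.993, -0.116, -0.001], [-0.116, 0.993, 0.001], [0.001, 0.001, -1.0]]
ft_force: [-4.2, 0.6, -5.1]
width: 0.341
gripper_force: 40.0
```

play_rows:
  steps:
    - [[0.0838,-0.729,0,0],[0.0847,-0.736,0,0],[0.0769,-0.668,0,0],[0.0618,-0.537,0,0],[0.0419,-0.364,0,0],[0.0204,-0.178,0,0],[0.0009,-0.008,0,0],[-0.0133,0.115,0,0],[-0.0192,0.167,0,0],[-0.0151,0.131,0,0]]

```text
clock: 18.4
ee_pos: [0.5006, 0.0619, 0.2924]
ee_rot: [[-0.993, -0.114, -0.001], [-0.114, 0.993, -0.0], [0.001, -0.0, -1.0]]
ft_force: [-4.9, -1.1, -5.5]
width: 0.341
gripper_force: 40.0
```

```bash
python3 meas.py 18 0.0
```

```text
clock 19.3 tcp [0.50065694 0.06203182 0.29242653] s 0.35834748685975354 ft [-5.   0.3 -4.7]
[-0.075 -0.071 -0.058 -0.043 -0.026 -0.008  0.011  0.029  0.046  0.06
  0.072  0.08   0.086  0.087  0.084  0.078  0.068  0.055] res 0.31 56
w 4.32 now theta-mean 0.03713321804256422 dtheta -0.3317829106591689 mean 0.001890324157290707 amp 0.08530745335011254 rms 0.000744585358812036
```

```bash
python3 - <<'E'
from p2 import *
from scipy.optimize import least_squares
v=np.array([.24,.399,.465,.437,.325,.148,-.067,-.291,-.492,-.644,-.729,-.736,-.668,-.537,-.364,-.178,-.008,.115,.167,.131])/2.7596
def prop(th,om,w,t): c,s=np.cos(w*t),np.sin(w*t);return th*c+om*s/w,-th*w*s+om*c
def pred(k,tau,w):
    th,om=prop(-.212,1.005,w,.3+tau)
    o=sim(v,th,om,w,k)[-1]     # at 16.7333+tau+21/12
    return prop(o[1],o[2],w,19.3-(16.7333+tau+21/12))
for w in(4.25,4.32,4.4):
    f=least_squares(lambda x:np.array(pred(x[0],x[1],w))*[w,1]-np.array([.0371*w,-.3318]),[1.91,.03])
    print(w,f.x,f.cost,pred(1.91,.03,w))
E
```

```text
4.25 [2.34891822 0.01101982] 2.248330617077659e-30 (np.float64(-0.009640752488598739), np.float64(-0.06636065848523452))
4.32 [2.38205755 0.00492387] 1.2453063020407867e-30 (np.float64(0.001885420594861074), np.float64(0.010117282005790762))
4.4 [ 2.40398643e+00 -1.39719556e-03] 1.4286964328332503e-27 (np.float64(0.020675329789158033), np.float64(0.07676241259766714))
```

```bash
sed -i 's/k=1.91/k=2.38/; ' plan.py; sed -i 's/w=4.31,tau=.03/w=4.32,tau=.005/' p2.py; python3 - <<'E'
from p2 import *
for N in(10,14,18): go(.0371,-.3318,-.001,N)
E
```

```text
10 True 0.09 max 0.096 v [0.144, 0.127, 0.027, -0.087, -0.162, -0.17, -0.108, -0.003, 0.097, 0.123]
 p [0.012, 0.023, 0.025, 0.018, 0.004, -0.01, -0.019, -0.019, -0.011, -0.001, -0.001]
 th [-0.022, -0.074, -0.096, -0.084, -0.047, -0.002, 0.031, 0.04, 0.024, 0.0, 0.0]
 pin [0.008, 0.008, 0.006, 0.001, -0.005, -0.011, -0.013, -0.011, -0.006, -0.001, -0.001]
 rows [[-0.0457, 0.397], [-0.0404, 0.351], [-0.0086, 0.075], [0.0276, -0.24], [0.0515, -0.448], [0.054, -0.469], [0.0344, -0.299], [0.0009, -0.008], [-0.0308, 0.267], [-0.0391, 0.34]]
14 True 0.012 max 0.077 v [0.032, 0.033, 0.013, -0.018, -0.049, -0.071, -0.078, -0.067, -0.041, -0.004, 0.036, 0.066, 0.077, 0.058]
 p [0.003, 0.005, 0.007, 0.005, 0.001, -0.005, -0.011, -0.017, -0.02, -0.021, -0.018, -0.012, -0.006, -0.001, -0.001]
 th [-0.0, -0.036, -0.064, -0.077, -0.074, -0.058, -0.033, -0.005, 0.017, 0.031, 0.033, 0.025, 0.011, 0.0, 0.0]
 pin [0.003, -0.002, -0.006, -0.01, -0.014, -0.017, -0.018, -0.018, -0.017, -0.014, -0.011, -0.007, -0.004, -0.001, -0.001]
 rows [[-0.0103, 0.089], [-0.0106, 0.092], [-0.0041, 0.035], [0.0058, -
[... 427 characters left out ...]
, -0.024, -0.021, -0.018, -0.014, -0.01, -0.006, -0.003, -0.001, -0.001]
 th [0.007, -0.021, -0.044, -0.059, -0.066, -0.063, -0.052, -0.036, -0.018, -0.0, 0.014, 0.023, 0.026, 0.024, 0.018, 0.011, 0.004, 0.0, 0.0]
 pin [0.001, -0.006, -0.012, -0.018, -0.023, -0.027, -0.028, -0.028, -0.027, -0.024, -0.021, -0.017, -0.013, -0.009, -0.006, -0.004, -0.002, -0.001, -0.001]
 rows [[0.0016, -0.014], [0.0044, -0.039], [0.0079, -0.068], [0.0111, -0.097], [0.0136, -0.119], [0.0148, -0.129], [0.0143, -0.125], [0.0122, -0.106], [0.0084, -0.073], [0.0034, -0.029], [-0.0022, 0.019], [-0.0077, 0.067], [-0.0122, 0.106], [-0.0153, 0.133], [-0.0164, 0.143], [-0.0153, 0.133], [-0.012, 0.105], [-0.0068, 0.059]]
```

play_rows:
  steps:
    - [[-0.0034,-0.014,0,0],[-0.0006,-0.039,0,0],[0.0079,-0.068,0,0],[0.0111,-0.097,0,0],[0.0136,-0.119,0,0],[0.0148,-0.129,0,0],[0.0143,-0.125,0,0],[0.0122,-0.106,0,0],[0.0084,-0.073,0,0],[0.0034,-0.029,0,0]]

```text
clock: 20.13
ee_pos: [0.5036, 0.0368, 0.2925]
ee_rot: [[-0.993, -0.114, 0.0], [-0.114, 0.993, 0.0], [-0.0, 0.0, -1.0]]
ft_force: [-0.9, 1.8, -6.0]
width: 0.339
gripper_force: 40.0
```

play_rows:
  steps:
    - [[-0.0022,0.019,0,0],[-0.0077,0.067,0,0],[-0.0122,0.106,0,0],[-0.0153,0.133,0,0],[-0.0164,0.143,0,0],[-0.0153,0.133,0,0],[-0.012,0.105,0,0],[-0.0068,0.059,0,0]]

```text
clock: 20.8
ee_pos: [0.5008, 0.0608, 0.2924]
ee_rot: [[-0.993, -0.115, 0.0], [-0.115, 0.993, -0.0], [-0.0, -0.0, -1.0]]
ft_force: [0.5, -1.8, -7.7]
width: 0.341
gripper_force: 40.0
```

```bash
python3 meas.py 20 0.0; python3 - <<'E'
from h import *
w=arm.camera("wrist");a=arm.camera("side");b=arm.camera("top")
for c,f in((w,wat_z),(b,at_z),(a,at_z)):
    print([(r["location"],f(c,r["location"],.03),r["confidence"]) for r in arm.tip_of(c,"socket_mouth")[:2]],[(r["location"],f(c,r["location"],.048),r["confidence"]) for r in arm.tip_of(c,"pin_tip")[:1]])
o=np.zeros((600,800,3),np.uint8)
o[:,:400]=cv2.resize(a["image"][140:215,250:300],(400,600),interpolation=cv2.INTER_CUBIC)
o[:300,400:]=cv2.resize(b["image"][180:255,200:300],(400,300),interpolation=cv2.INTER_CUBIC)
o[300:,400:]=cv2.resize(w["image"][140:215,270:370],(400,300),interpolation=cv2.INTER_CUBIC)
cv2.imwrite("pics/c4.png",np.clip(o[:,:,::-1]*1.4,0,255).astype(np.uint8))
print(arm.sense()["clock"])
E
```

```text
clock 21.8 tcp [0.50079553 0.06019034 0.29248626] s 0.3565022286812501 ft [ 2.4  1.3 -8.2]
[ 0.002  0.002  0.003  0.004  0.006  0.007  0.008  0.008  0.008  0.008
  0.008  0.007  0.007  0.006  0.004  0.003  0.001  0.    -0.001 -0.002] res 0.18 56
w 4.425 now theta-mean -0.004874319612608999 dtheta -0.013526321925283096 mean 0.0024090407834580457 amp 0.005753520048958799 rms 0.00035948870408962285
[] []
[([253.8, 216.9], array([0.50360026, 0.06048964, 0.03      ]), 0.49)] [([224.5, 155.6], array([0.73137051, 0.1641433 , 0.048     ]), 0.43)]
[([273.3, 175.5], array([0.49259983, 0.06614987, 0.03      ]), 0.65)] [([279.0, 178.1], array([0.50198462, 0.0334476 , 0.048     ]), 0.64)]
22.25
```

View pics/c4.png

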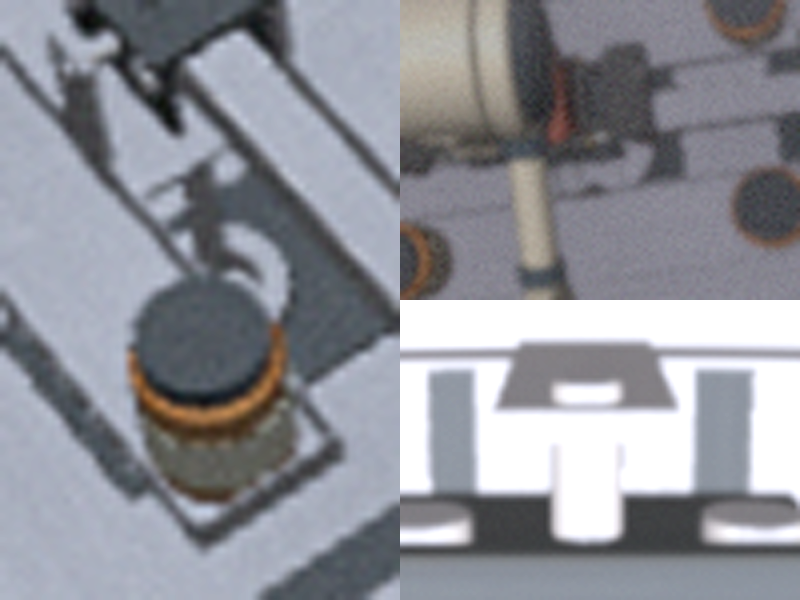

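```bash
python3 - <<'E'
from h import *
s=arm.sense();tcp=s["ee_pos"];w=arm.camera("wrist")
g=cv2.cvtColor(w["image"],cv2.COLOR_RGB2GRAY).astype(float)
for r in range(160,183,4):
    p=g[r-1:r+2].mean(0);d=np.diff(p)
    def edge(lo,hi,sgn):
        seg=sgn*d[lo:hi];i=np.argmax(seg);k=seg[max(i-2,0):i+3];return lo+max(i-2,0)+(k*np.arange(len(k))).sum()/k.sum()+.5
    L=edge(268,286,-1);R=edge(350,368,1)
    a,b=wat_z(w,(L,r),.008)-tcp,wat_z(w,(R,r),.008)-tcp
    print(r,round(L,1),round(R,1),"along",a@U,b@U,"mid",(a@U+b@U)/2,"wid",(b-a)@U)
# block/jaw symmetric check: hanger bolt, grip block edges
print("proj pin top",wproj(w,np.array([tcp[0],tcp[1],.3])),wproj(w,np.array([tcp[0],tcp[1],.05])))
a=arm.camera("side")
print("side pin tip",proj(a,[tcp[0],tcp[1],.048]),"ring",proj(a,[.502,.0605,.03]), "pin up",proj(a,[tcp[0],tcp[1],.1]))
E
```

```text
160 276.5 357.7 along -0.058259440157651464 0.060408958668193055 mid 0.0010747592552707956 wid 0.11866839882584451
164 276.6 357.8 along -0.05821993389877853 0.060742556499686955 mid 0.0012613113004542112 wid 0.11896249039846547
168 276.5 357.3 along -0.05849247019400287 0.06027945655957342 mid 0.0008934931827852752 wid 0.11877192675357628
172 276.7 357.3 along -0.058410126797764576 0.06035395432462272 mid 0.0009719137634290713 wid 0.1187640811223873
176 276.7 357.1 along -0.05864788439914868 0.060369129801573246 mid 0.0008606227012122845 wid 0.11901701420072193
180 276.9 357.2 along -0.058464435576820344 0.0606212747300694 mid 0.0010784195766245265 wid 0.11908571030688973
proj pin top [317.02512564 264.870062  ] [316.38448193 173.77497782]
side pin tip [275.41777406 173.1901848 ] ring [276.11747557 175.48405097] pin up [274.02507416 165.7056615 ]
```

play_rows:
  steps:
    - [[0,0,0,0],[0,0,0,0],[0,0,0,0],[0,0,0,0],[0,0,0,0],[0,0,0,0],[0,0,0,0],[0,0,0,0],[0,0,0,0],[0,0,0,0]]

```text
clock: 23.18
ee_pos: [0.5008, 0.0602, 0.2925]
ee_rot: [[-0.993, -0.114, 0.0], [-0.114, 0.993, 0.0], [-0.0, 0.0, -1.0]]
ft_force: [4.0, 1.8, -10.0]
width: 0.339
gripper_force: 40.0
```

play_rows:
  steps:
    - [[0,0,0,0],[0,0,0,0],[0,0,0,0],[0,0,0,0],[0,0,0,0],[0,0,0,0],[0,0,0,0],[0,0,0,0],[0,0,0,0],[0,0,0,0]]

```text
clock: 24.02
ee_pos: [0.5008, 0.0602, 0.2925]
ee_rot: [[-0.993, -0.114, 0.0], [-0.114, 0.993, -0.0], [-0.0, -0.0, -1.0]]
ft_force: [4.7, 1.9, -10.8]
width: 0.343
gripper_force: 40.0
```

play_rows:
  steps:
    - [[0,0,0,0],[0,0,0,0],[0,0,0,0],[0,0,0,0],[0,0,0,0],[0,0,0,0],[0,0,0,0],[0,0,0,0],[0,0,0,0],[0,0,0,0]]

```text
clock: 24.85
ee_pos: [0.5008, 0.0602, 0.2925]
ee_rot: [[-0.993, -0.114, 0.0], [-0.114, 0.993, 0.0], [-0.0, 0.0, -1.0]]
ft_force: [4.1, 1.6, -10.4]
width: 0.34
gripper_force: 40.0
```

```bash
python3 meas.py 24 0.0
```

```text
clock 26.05 tcp [0.50076751 0.06017249 0.29247475] s 0.35648769434398314 ft [  4.7   1.7 -10. ]
[-0.003 -0.003 -0.002 -0.001 -0.001  0.     0.002  0.003  0.004  0.005
  0.007  0.007  0.008  0.008  0.008  0.008  0.008  0.008  0.007  0.006
  0.005  0.003  0.002  0.001] res 0.15 56
w 4.375 now theta-mean -0.0030331311254623273 dtheta -0.021151999549395575 mean 0.0029197365784179373 amp 0.005707418148605436 rms 0.0002131169880582726
```

play_rows:
  steps:
    - [[0,0,0,0],[0,0,0,0],[0,0,0,0]]
  force: 4

```text
clock: 26.3
ee_pos: [0.5003, 0.0601, 0.2933]
ee_rot: [[-0.993, -0.114, 0.0], [-0.114, 0.993, -0.0], [-0.0, -0.0, -1.0]]
ft_force: [0.8, 0.4, -5.4]
width: 0.338
gripper_force: 4.0
```

play_rows:
  steps:
    - [[0,0,0,0],[0,0,0,0],[0,0,0,0],[0,0,0,0],[0,0,0,0],[0,0,0,0],[0,0,0,0],[0,0,0,0],[0,0,0,0],[0,0,0,0]]
  grip: 1

```text
clock: 27.13
ee_pos: [0.5007, 0.0602, 0.2925]
ee_rot: [[-0.993, -0.114, -0.0], [-0.114, 0.993, -0.0], [0.0, -0.0, -1.0]]
ft_force: [-0.4, 0.4, 0.0]
width: 0.997
gripper_force: 0.0
```

```bash
python3 meas.py 14 0.0; python3 - <<'E'
from h import *
s=arm.sense();print(s["width"],s["gripper_force"])
w=arm.camera("wrist");cv2.imwrite("pics/c5.png",np.clip(w["image"][:,:,::-1]*1.3,0,255).astype(np.uint8))
E
```

```text
clock 27.8333 tcp [0.50072171 0.06017721 0.29253937] s 0.356497621699171 ft [-0.  -0.1  0. ]
[ 0.007  0.007  0.006  0.005  0.004  0.003  0.001  0.    -0.001 -0.002
 -0.002 -0.003 -0.003 -0.003] res 0.15 56
w 4.32 now theta-mean -0.0051404965734372894 dtheta 0.008957080513839163 mean 0.002636557601877706 amp 0.0055428950373881585 rms 8.55205341180609e-05
1.0003320280456538 0.0
```

View pics/c5.png

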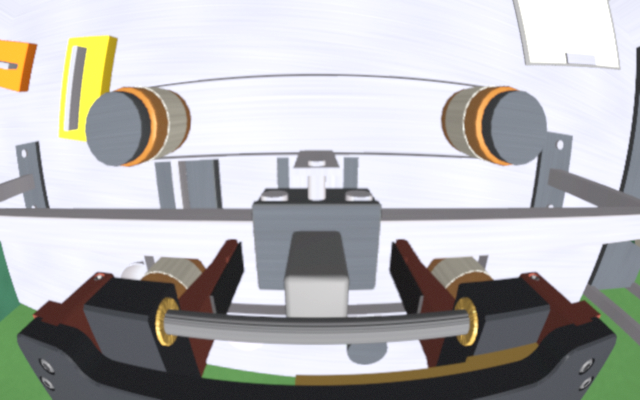

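The view shows the fingers fully open around the grip block, which is centred at (317,280). The socket plate shows evenly on both sides of the hanger, at (283,172) and (351,172), and the rack is level. Next I lift straight up and check again.

play_rows:
  steps:
    - [[0,0,0.2,0],[0,0,0.5,0],[0,0,0.8,0],[0,0,0.8,0],[0,0,0.8,0],[0,0,0.6,0],[0,0,0.3,0],[0,0,0,0],[0,0,0,0],[0,0,0,0]]

```text
clock: 28.72
ee_pos: [0.5008, 0.0602, 0.4116]
ee_rot: [[-0.993, -0.114, -0.001], [-0.114, 0.993, -0.0], [0.001, 0.0, -1.0]]
ft_force: [0.3, -0.1, -0.2]
width: 0.999
gripper_force: 0.0
```

```bash
python3 - <<'E'
from h import *
L=[]
for i in range(10):
    w=arm.camera("wrist");L.append(cv2.cvtColor(w["image"],cv2.COLOR_RGB2GRAY))
m=np.zeros_like(L[0]);m[60:200,60:580]=255
p=cv2.goodFeaturesToTrack(L[0],150,.02,5,mask=m)
q,st,_=cv2.calcOpticalFlowPyrLK(L[0],L[-1],p,None);d=np.linalg.norm((q-p)[st[:,0]==1],axis=-1)
print("max/median flow px over .45 s",np.percentile(d,95),np.median(d))
r=arm.tip_of(w,"grip")[:1];print(wat_z(w,r[0]["location"],.31) if r else None)
s=arm.sense();print(s["clock"],s["ee_pos"],s["ft_force"].round(1))
E
```

```text
max/median flow px over .45 s 0.60184973 0.18844694
[0.50080716 0.06119448 0.31      ]
29.2667 [0.50069506 0.06017223 0.41250614] [ 0.8 -0.1  0.6]
```

The trolley is still at the socket, the rack is hanging still, and the arm is clear, so I'm handing in.

```bash
python3 -c "
from rig import arm
print(arm.sign_off())"
```

```text
the job is handed in; nothing more can be done
None
```

I eased the rack over the parking stop, parked it with the pin about 1 mm from the socket's centre (measured with cameras good to about 2 mm), held it still there for over 5 s, released it and handed the job in; no verdict came back.

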